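Open the stuck canister in the jar holder

ROBOT

A 7-joint arm with a two-finger parallel gripper is mounted at the origin on the work surface. World frame = base frame: x ahead of the robot, y to its left, z up, the work surface at z = 0. Lengths are in m, angles in rad, forces in N, time in s.
With the tool pointing down it reaches from about 0.425 to 0.925 m from the base axis. Payload 6.8 kg.
Tool frame: the origin (TCP) lies midway between the tips of the shut fingers; the grasp point (between the pads) lies 19 mm behind it; x points along the fingers, y is the direction in which the jaws open and shut, and the axes are right-handed (so a half turn about x gives the same grasp; the last joint's range is limited). The gripper opens to 85 mm and grips with 20 to 120 N. Pads are 22 mm wide; open, the fingers measure 114 mm over their backs; the gripper's body (76 mm by 85 mm) begins 54 mm behind the grasp point. The pads swing forward as they close: fully open they stand 13 mm farther back than shut.
Start: joints at [1.055, 0.477, 0.022, 1.555, -0.011, 1.109, -0.083], TCP at [0.268, -0.62, 0.231] pointing down, gripper open.
Joint ranges: [-2.96, 2.96], [-0.34, 2.1], [-1.41, 1.46], [0.24, 2.44], [-1.37, 4.51], [0.17, 1.92], [-2.96, 2.96]. Speed limits (rad/s): [2.39, 2.39, 3.14, 3.14, 3.14, 3.14, 3.14].

INTERFACE

Orientations are given as a rotation vector (axis times angle).
In Python, from bench import r, viewer, nets gives the robot as it stands.
- The arm moves only by the shell command python3 -m pendant 'ROWS' [FORCE]. ROWS is JSON, one flat list of numbers, 5 for each row, row after row: the finger opening in mm, from 0 to 85.4, then the shift along the tool's x, y, z in mm, then the turn about the tool's x in rad. A call has 1 to 20 rows; each row shifts and turns the commanded pose from where the row before left it, along the tool's axes as they then stand; what a row does not reach is not made up. A row lasts 1/8 s, in which the tool goes at most 62.5 mm and 10.7 degrees, less where a joint would pass 70% of its speed; a pose out of reach is approached as far as the arm can. A call with a gripper value outside its range is refused whole. The fingers move at their own pace and stop on an object; FORCE is the grip in N (left out, the last holds). Time passes only in rows, so rows that do not move let the fingers close. It gives the time, the measured TCP pose, the force and the opening at its end, in the units of the state.
- r.get_obs(): the state, without advancing time (a new reading comes with each control period).
- viewer.grab_frame(name): name is "side" or "top"; returns (picture, depth): 384x512x3 uint8, red, green, blue; 384x512 float32, m along the optical axis (not along the pixel's ray), 0 where there is no reading.
- viewer.calibration(name): a dict with "mtx" (3x3 intrinsics, pixels), "world_to_cam" (4x4, takes a point from world to camera coordinates). Camera axes: x right, y up, looking along -z (the intrinsics and any distortion apply to the point x, -y, -z); pixel columns grow to the right and rows downward; lengths in m; the calibration is good to about 2 mm. A picture is of the moment at which its call begins. calibration takes no time and is no camera call.
- r.hand_in(): hands the job in, once; it reports no verdict.
Trained networks look in the newest picture that a camera, given by its name, has taken for a name from the list of things; names that differ only in an ending like _2 or _b are one class to them, and where a whole thing is asked for, a point or a joint stands for the part that bears it (a point fixed in the world has none). Each returns a list of dicts, best first, with "score" (0 to 1); they miss things now and then, are a little off and sometimes report something else, mostly with a low value. They report only what shows in the picture. A call takes as long as a camera call. They do not tell look-alikes from the thing itself.
- nets.look_for(name, camera): "location" ([x, y, z] in m, in world coordinates, good to about 4 mm: the middle of the surface that is visible of it).
- nets.silhouettes(name, camera): "mask" (384x512 bool, what is visible of it).
The state is a dict: "clock": time; "joints": joint angles; "qvel": joint speeds; "tau": joint torques, N m; "tcp_pos": TCP position; "orientation": TCP orientation; "contact_force": force on the tool from outside, world axes, zero at the start; "moment": the same for the moment, N m; "grip_width": finger opening in m.
Only numpy, scipy, OpenCV 4.12 (cv2) and the standard library are available. Lean on these libraries where they do the work, as an engineer would, in place of code of your own. Each camera call takes 0.05 s, during which the arm holds its last target. There are 200 camera calls.

TASK

The cap of the square glass canister is stuck. Lower the canister, still closed, into the wooden jar holder and let go of it; then take it by the cap, break the cap loose with a short hard counter-clockwise twist, spin it on until it comes free and lift it off. Set the cap down (do not drop it) flat and right way up, wholly on the cork trivet, leaving the canister standing in the holder and the cups, bowl and shaker undisturbed.

Things in the scene. Friction and masses are not known exactly. Their poses are not given: they have to be found in the camera images.
- canister_mid (a point): Square clear-glass canister, loose, 0.4 to 0.6 kg; body 64 x 64 mm, 82 mm tall, then a round neck 48 mm across up to 120 mm; 124 mm tall with its cap on. It can be carried by its closed cap. The point is on its upright axis, 60 mm above its underside; z up, x and y square to its side faces.
- cap_mid (a point): Round aluminium cap, 64 mm across (16 facets), 30 mm tall, 90 g; shut, it covers 94 to 124 mm above the canister's underside, its rim 7 mm clear of the glass. The point is its centre, 15 mm below its top; z up. Sprung studs hold it: the first 0.5 rad counter-clockwise (from above) resists with about 0.7 N m, more than the canister's friction on the counter holds; then it turns freely.
- cap_mark (a point): Outer end of a small raised bar on the cap's top, 29 mm from its axis along its x axis, 15 mm above its centre; shows how far it has turned. Shut, it lies on the canister's x axis. Inner lugs under the neck's ridges keep the cap down without it rising; it lifts straight off between 1.8 and 2.35 rad counter-clockwise; a stop ends the turn at about 2.4 rad. Clockwise of shut it does not turn.
- holder_floor (a point): Wooden jar holder fixed to the counter: square socket 71 mm inside, floor 8 mm and walls 36 mm above the counter, then outward flared lips up to 49 mm (mouth about 90 mm); base 112 x 112 mm. It keeps the canister from turning, after about 0.1 rad of play. The point is the centre of the socket floor; x and y square to its walls.
- trivet_top (a point): Round cork trivet fixed to the counter, 150 mm across, 10 mm thick; the point is the centre of its top.
- cups: Bystander: stack of pastel plastic cups, 76 mm across, 117 mm tall; origin at the centre of its underside.
- bowl: Bystander: white ceramic dipping bowl, 90 mm across, 35 mm tall; origin at the centre of its underside.
- shaker: Bystander: ceramic shaker with steel top, 52 mm across, 110 mm tall; origin at the centre of its underside.
Mind the look-alikes: they are no part of the job. Leave any orange or pink look-alike of the part that bears cap_mid alone.

How it is judged:
By the outcome, as a careful person would: the job done as asked, in the order asked, and still so for the second after the job is handed in, with the robot touching nothing.
It also fails if it takes over 54 s, if anything falls off the work surface, if the arm or the gripper's body presses on something with over 40 N, if the wrist force passes 120 N, or if a joint passes its speed limit or range.

## Working session

There is one attempt and no reset: what is moved stays moved. The work goes in short steps, Python scripts to look and compute and a shell command to move; the robot and the scene stay as the last step left them, time stands still between calls to the robot, and variables do not carry over. Pictures are saved under pics/ and viewed, about 8 in all and at most 12, crops included, and the job is handed in when it is done.

```bash
ls; mkdir -p pics
cat > h.py <<'E'
import numpy as np, cv2
from bench import r, viewer, nets
def deproj(cam,uv,d):
    c=viewer.calibration(cam);K=np.array(c["mtx"]);T=np.linalg.inv(np.array(c["world_to_cam"]))
    uv=np.atleast_2d(uv).astype(float);d=np.atleast_1d(d)
    x=(uv[:,0]-K[0,2])/K[0,0]*d;y=(uv[:,1]-K[1,2])/K[1,1]*d
    return (T@np.c_[x,-y,-d,np.ones(len(d))].T).T[:,:3]
def proj(cam,P):
    c=viewer.calibration(cam);K=np.array(c["mtx"]);W=np.array(c["world_to_cam"])
    p=(W@np.r_[P,1])[:3];return K[0,0]*p[0]/-p[2]+K[0,2],K[1,1]*-p[1]/-p[2]+K[1,2]
def save(n,im,s=1):
    cv2.imwrite(f"pics/{n}.png",cv2.resize(im[:,:,::-1],None,fx=s,fy=s,interpolation=cv2.INTER_CUBIC))
E
python3 - <<'E'
from h import *
np.set_printoptions(precision=4,suppress=True)
ims=[]
for c in("side","top"):
    im,d=viewer.grab_frame(c);ims.append(im)
    k=viewer.calibration(c);print(c,{a:np.array(b).shape for a,b in k.items()}, -np.array(k["world_to_cam"])[:3,:3].T@np.array(k["world_to_cam"])[:3,3])
    for n in("canister_mid","cap_mid","cap_mark","holder_floor","trivet_top","cups","bowl","shaker"):
        for q in nets.look_for(n,c)[:4]:
            print(n,round(q["score"],2),np.round(q["location"],3),np.round(proj(c,q["location"])))
save("a",np.vstack(ims),0.78)
print(r.get_obs())
E
```

```text
pics
side {'mtx': (3, 3), 'world_to_cam': (4, 4)} [0.1838 0.3589 0.6795]
canister_mid 0.7 [0.704 0.008 0.075] [217. 184.]
canister_mid 0.58 [ 0.471 -0.247  0.051] [364. 190.]
cap_mid 0.89 [ 0.589 -0.234  0.029] [321. 175.]
cap_mid 0.76 [ 0.455 -0.152  0.03 ] [343. 221.]
cap_mid 0.69 [ 0.479 -0.265  0.125] [372. 162.]
cap_mark 0.82 [ 0.453 -0.15   0.03 ] [343. 222.]
cap_mark 0.61 [ 0.586 -0.232  0.031] [321. 175.]
cap_mark 0.58 [ 0.478 -0.262  0.123] [371. 163.]
trivet_top 0.79 [ 0.498 -0.003  0.01 ] [283. 251.]
cups 0.82 [0.705 0.203 0.114] [139. 217.]
bowl 0.8 [ 0.728 -0.149  0.024] [260. 165.]
shaker 0.97 [0.705 0.008 0.074] [217. 184.]
top {'mtx': (3, 3), 'world_to_cam': (4, 4)} [ 0.4744 -0.0481  1.1946]
canister_mid 0.72 [ 0.486 -0.245  0.068] [343. 226.]
cap_mid 0.94 [ 0.594 -0.246  0.026] [338. 185.]
cap_mid 0.79 [ 0.484 -0.274  0.125] [359. 226.]
cap_mid 0.62 [ 0.546 -0.377  0.028] [390. 202.]
cap_mid 0.61 [ 0.46  -0.16   0.034] [308. 237.]
cap_mark 0.93 [ 0.546 -0.381  0.028] [391. 202.]
cap_mark 0.9 [ 0.487 -0.275  0.123] [359. 225.]
cap_mark 0.67 [ 0.593 -0.246  0.033] [339
[... 243 characters left out ...]
 0.012] [250. 222.]
cups 0.92 [0.723 0.192 0.116] [164. 134.]
cups 0.65 [ 0.486 -0.274  0.123] [359. 225.]
bowl 0.85 [ 0.722 -0.147  0.014] [299. 139.]
shaker 0.84 [ 0.716 -0.003  0.105] [243. 135.]
{'clock': 0.9, 'joints': array([ 1.0549,  0.477 ,  0.0224,  1.5554, -0.0115,  1.1093, -0.0831]), 'qvel': array([ 0.0002,  0.0006, -0.0027, -0.0001,  0.0005,  0.001 ,  0.0003]), 'tau': array([  0.0014, -59.6298,   1.6069, -28.1541,   0.0124,   0.0015,
        -0.    ]), 'tcp_pos': array([ 0.2677, -0.6197,  0.2313]), 'orientation': array([ 1.9971,  0.4128, -1.997 ]), 'contact_force': array([-0.361 ,  0.0105, -0.1065]), 'moment': array([ 0.0336,  0.0272, -0.0284]), 'grip_width': 0.08521713553173821}
```

View pics/a.png

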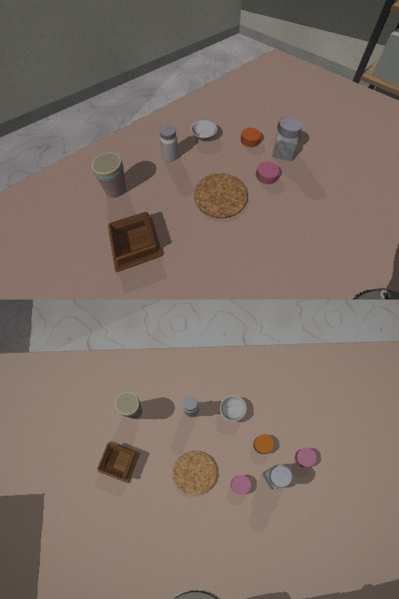

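Candidates in the top view (pixels in the 512x384 frame): the silver cap on the glass canister at (359,226), an orange cap at (338,185), and pink caps at (390,202) and (308,237). Only the silver one sits on a canister, so I take that one. Next are an enlarged crop and a fit of the poses.

Run:
```python
from h import *
np.set_printoptions(precision=4,suppress=True)
outs=[]
for c in("top","side"):
    im,d=viewer.grab_frame(c)
    v,u=np.mgrid[:384,:512]; P=deproj(c,np.c_[u.ravel(),v.ravel()],d.ravel()).reshape(384,512,3)
    ok=d>0
    near=lambda x,y,R:ok&(np.hypot(P[...,0]-x,P[...,1]-y)<R)
    m=near(.484,-.272,.06)&(P[...,2]>.115); q=P[m]
    (cx,cy),rad=cv2.minEnclosingCircle((q[:,:2]*1000).astype(np.float32)); print(c,"cap",m.sum(),np.median(q[:,2]),cx,cy,rad,q[:,:2].mean(0))
    m=near(.484,-.262,.075)&(P[...,2]>.02)&(P[...,2]<.09); print("body",m.sum(),cv2.minAreaRect((P[m][:,:2]*1000).astype(np.float32)))
    m=near(.551,.248,.1)&(P[...,2]>.02)&(P[...,2]<.07);print("hold",m.sum(),np.percentile(P[m][:,2],[5,50,95]),cv2.minAreaRect((P[m][:,:2]*1000).astype(np.float32)))
    m=near(.551,.248,.1)&(P[...,2]>.042)&(P[...,2]<.07);print("lips",cv2.minAreaRect((P[m][:,:2]*1000).astype(np.float32)))
    m=near(.5,-.005,.1)&(P[...,2]>.006)&(P[...,2]<.02);print("triv",cv2.minEnclosingCircle((P[m][:,:2]*1000).astype(np.float32)),P[m].mean(0))
    m=near(.5,.1,.05);print("counter z",np.median(P[m][:,2]))
    for n,w in(("can",(.485,-.26,.08)),("hol",(.55,.248,.03))):
        x,y=map(int,proj(c,w)); x=min(max(x,36),475)
        outs.append(cv2.resize(im[y-36:y+36,x-36:x+36],(300,300),interpolation=cv2.INTER_CUBIC)); print(n,"crop origin",x-36,y-36)
save("b",np.vstack([np.hstack(outs[:2]),np.hstack(outs[2:])]))
```

```text
top cap 592 0.12446060298163097 484.3800964355469 -275.416259765625 32.41917037963867 [ 0.4846 -0.2752]
body 234 ((472.868896484375, -249.74722290039062), (66.08155059814453, 117.95050048828125), 25.026445388793945)
hold 820 [0.0274 0.0447 0.0505] ((548.8756103515625, 249.2017822265625), (100.72251892089844, 100.15383911132812), 67.43618774414062)
lips ((548.8963623046875, 249.23135375976562), (100.7814712524414, 100.06319427490234), 67.52410125732422)
triv ((502.2884216308594, 5.758805751800537), 93.31375122070312) [ 0.5051 -0.0086  0.0106]
counter z 0.0005424160454781113
can crop origin 313 190
hol crop origin 113 170
side cap 496 0.12500387156210868 484.3160705566406 -276.2895202636719 33.439918518066406 [ 0.4811 -0.2726]
body 705 ((466.9803161621094, -243.18093872070312), (65.34297943115234, 99.95934295654297), 25.938858032226562)
hold 1803 [0.0234 0.0434 0.0498] ((548.9758911132812, 247.75262451171875), (100.17536926269531, 101.65477752685547), 67.683349609375)
lips ((548.9758911132812, 247.75262451171875), (100.17536926269531, 101.65477752685547), 67.683349609375)
triv ((505.4256591796875, -9.902413368225098), 75.58030700683594) [ 0.5015 -0.0063  0.011 ]
counter z 0.0011686293405858694
can crop origin 328 139
hol crop origin 134 267
```

View pics/b.png

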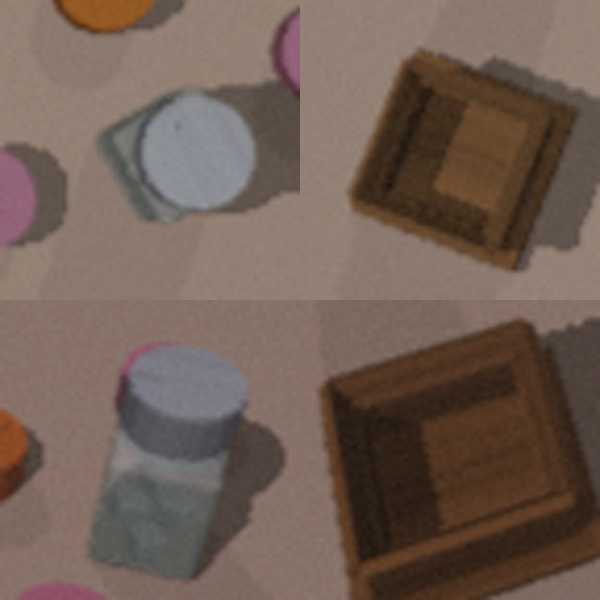

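The crop confirms it: the silver cap sits on the glass body, with its small mark at crop pixel (178,125). The holder is empty. The canister is at about (0.484,-0.275) with yaw around 28° mod 90. The holder is at (0.549,0.2485) with yaw around 67.5° mod 90.

```bash
cat >> h.py <<'E'
from scipy.spatial.transform import Rotation as Rn
def go(xyz,yawy=None):
    "tool-frame shift (mm) to xyz, turn about tool x so tool y points to yawy deg (mod 180)"
    o=r.get_obs();R=Rn.from_rotvec(o["orientation"]).as_matrix();p=o["tcp_pos"]
    s=R.T@(np.array(xyz)-p)*1000;cur=np.degrees(np.arctan2(R[1,1],R[0,1]))
    print("clk",round(o["clock"],2),"p",p.round(4),"toolx",R[:,0].round(3),"y",R[:,1].round(3),"z",R[:,2].round(3),"yawy",round(cur,1),"j",o["joints"].round(2),"w",round(o["grip_width"],4),"F",np.round(o["contact_force"],1),"M",np.round(o["moment"],2))
    print("shift",s.round(1))
    if yawy is not None: print("turn about x (rad): ",-np.radians((yawy-cur+90)%180-90).round(3))
E
python3 - <<'E'
from h import *
go([.4844,-.2755,.23],0)
# canister yaw: mask-based line fit on body in top picture
im,_=viewer.grab_frame("top")
for q in nets.silhouettes("canister_mid","top")[:2]:
    m=q["mask"]; v,u=np.nonzero(m); print(q["score"],m.sum(),u.mean(),v.mean(),cv2.minAreaRect(np.c_[u,v].astype(np.float32)))
x0,y0=318,195
save("c",im[y0:y0+64,x0:x0+64],9)
E
```

```text
clk 1.0 p [ 0.2677 -0.6197  0.2313] toolx [ 0. -0. -1.] y [ 0.397 -0.918  0.   ] z [-0.918 -0.397 -0.   ] yawy -66.6 j [ 1.05  0.48  0.02  1.56 -0.01  1.11 -0.08] w 0.0855 F [ 0.2 -0.8  0.5] M [-0.01 -0.01 -0.01]
shift [   1.3 -230.  -335.4]
turn about x (rad):  -1.163
0.77 217 343.5990783410138 230.72811059907835 ((344.34344482421875, 231.32212829589844), (26.925060272216797, 11.660778045654297), 68.62937927246094)
```

View pics/c.png

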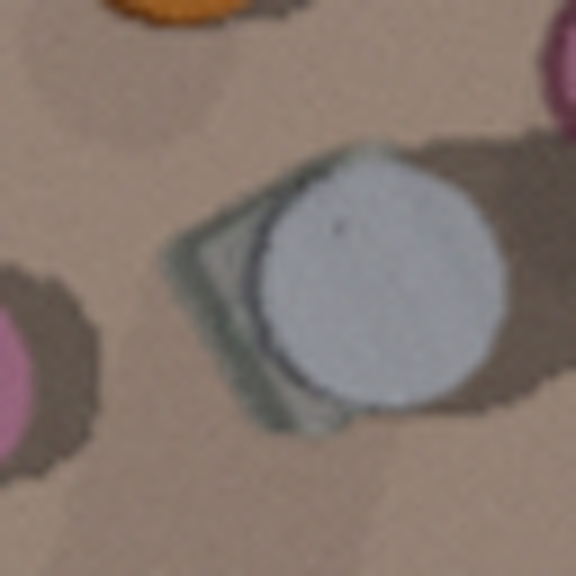

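```bash
python3 -m pendant '[85,0,-29,-42,0, 85,0,-29,-42,0, 85,0,-29,-42,0, 85,0,-29,-42,0, 85,0,-29,-42,0, 85,0,-29,-42,0, 85,0,-29,-42,0, 85,0,-27,-41,0, 85,0,0,0,-0.08, 85,0,0,0,0, 85,0,0,0,0]' 60
python3 - <<'E'
from h import *
go([.4844,-.2755,.092],-62)
E
```

```text
clock: 2.48
tcp_pos: [0.4835, -0.2766, 0.2313]
orientation: [1.95, 0.482, -1.951]
contact_force: [0.9, -0.8, -0.3]
grip_width: 0.0848
clk 2.48 p [ 0.4835 -0.2766  0.2313] toolx [-0. -0. -1.] y [ 0.466 -0.885  0.   ] z [-0.885 -0.466  0.   ] yawy -62.2 j [ 0.53  0.29 -0.15  1.83  0.05  1.02 -0.73] w 0.0848 F [ 0.9 -0.8 -0.3] M [-0.08 -0.03  0.05]
shift [139.3  -0.6  -1.3]
turn about x (rad):  -0.004
```

```bash
python3 -m pendant '[85,35,0,-1,0, 85,35,0,0,0, 85,35,0,0,0, 85,20,0,0,0, 85,14,0,0,0, 85,0,0,0,0, 0,0,0,0,0, 0,0,0,0,0, 0,0,0,0,0, 0,0,0,0,0, 0,0,0,0,0, 0,0,0,0,0]' 70
python3 - <<'E'
from h import *
go([.4844,-.2755,.26],-62)
im,_=viewer.grab_frame("side")
save("d",im[100:300,250:512],2.5)
E
```

```text
clock: 3.98
tcp_pos: [0.4859, -0.276, 0.0939]
orientation: [1.95, 0.482, -1.946]
contact_force: [-0.8, -0.2, 6.8]
grip_width: 0.0626
clk 3.98 p [ 0.4859 -0.276   0.0939] toolx [ 0.003 -0.002 -1.   ] y [ 0.468 -0.884  0.003] z [-0.884 -0.468 -0.002] yawy -62.1 j [ 0.52  0.46 -0.14  1.95  0.1   0.74 -0.76] w 0.0626 F [-0.8 -0.2  6.8] M [-0.11  0.19 -0.05]
shift [-166.1   -0.7    0.9]
turn about x (rad):  -0.001
```

View pics/d.png

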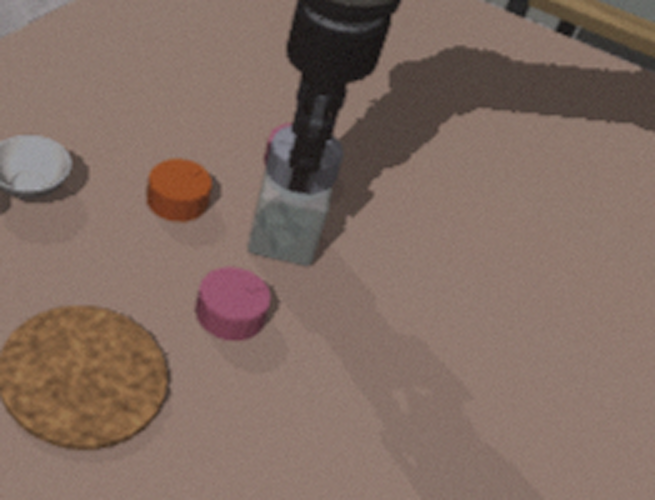

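```bash
python3 -m pendant '[0,-8,0,0,0, 0,-15,0,0,0, 0,-20,0,0,0, 0,-20,0,0,0, 0,-20,0,0,0, 0,-20,0,0,0, 0,-12,0,0,0]' && python3 -m pendant '[0,0,-10,-7,0, 0,0,-20,-14,0, 0,0,-26,-18,0, 0,0,-26,-18,0, 0,0,-26,-18,0, 0,0,-26,-18,0, 0,0,-26,-18,0, 0,0,-26,-18,0, 0,0,-26,-18,0, 0,0,-26,-18,0, 0,0,-26,-18,0, 0,0,-26,-18,0, 0,0,-26,-18,0, 0,0,-26,-18,0, 0,0,-26,-18,0, 0,0,-26,-18,0, 0,0,-24,-18,0, 0,0,-16,-10,0, 0,0,0,0,0]' && python3 -m pendant '[0,0,0,0,-0.06, 0,0,0,0,-0.12, 0,0,0,0,-0.12, 0,0,0,0,-0.12, 0,0,0,0,-0.12, 0,0,0,0,-0.1, 0,0,0,0,-0.05, 0,0,0,0,0, 0,0,0,0,0]'
python3 - <<'E'
from h import *
go([.549,.2485,.21],-22.5)
o=r.get_obs();T=o["tcp_pos"]
im,d=viewer.grab_frame("side");im2,d2=viewer.grab_frame("top")
for c,D in(("side",d),("top",d2)):
    v,u=np.mgrid[:384,:512]; P=deproj(c,np.c_[u.ravel(),v.ravel()],D.ravel()).reshape(384,512,3)
    m=(D>0)&(np.hypot(P[...,0]-T[0],P[...,1]-T[1])<.06)&(P[...,2]>T[2]-.085)&(P[...,2]<T[2]-.025)
    for lo,hi in((-.09,-.05),(-.05,-.02)):
        q=P[(D>0)&(np.hypot(P[...,0]-T[0],P[...,1]-T[1])<.06)&(P[...,2]>T[2]+lo)&(P[...,2]<T[2]+hi)]
        print(c,lo,len(q), cv2.minAreaRect((q[:,:2]*1000).astype(np.float32)) if len(q)>5 else "")
a,b=map(int,proj("side",[.55,.25,.12]));print(a,b)
y=max(b-110,0);x=max(a-110,0)
save("e",np.hstack([im[y:y+200,x:x+220],im2[130:330,60:240]]),2)
print(x,y)
E
```

```text
clock: 4.9
tcp_pos: [0.4848, -0.2751, 0.2086]
orientation: [1.949, 0.485, -1.948]
contact_force: [-0.1, -0.2, -7.4]
grip_width: 0.0627
clock: 7.28
tcp_pos: [0.5462, 0.2512, 0.2066]
orientation: [1.946, 0.489, -1.949]
contact_force: [-0.9, -0.2, -6.7]
grip_width: 0.0629
clock: 8.4
tcp_pos: [0.5474, 0.2483, 0.2071]
orientation: [1.493, 0.995, -1.494]
contact_force: [0.2, -0.1, -6.5]
grip_width: 0.0627
clk 8.4 p [0.5474 0.2483 0.2071] toolx [-0.    -0.001 -1.   ] y [ 0.923 -0.385  0.   ] z [-0.385 -0.923  0.001] yawy -22.6 j [-0.13  0.43 -0.52  1.74  0.24  1.04 -1.13] w 0.0627 F [ 0.2 -0.1 -6.5] M [0.03 0.   0.03]
shift [-2.9  1.4 -0.8]
turn about x (rad):  -0.002
side -0.09 539 ((521.9593505859375, 247.641357421875), (33.92631912231445, 73.32014465332031), 6.177646160125732)
side -0.05 477 ((526.7191772460938, 240.02410888671875), (43.13996887207031, 84.10099029541016), 17.047428131103516)
top -0.09 114 ((535.7355346679688, 219.83505249023438), (7.302501678466797, 63.60478591918945), 69.0259780883789)
top -0.05 99 ((541.5106811523438, 226.4407196044922), (31.907379150390625, 68.27261352539062), 82.03530883789062)
160 278
50 168
```

View pics/e.png

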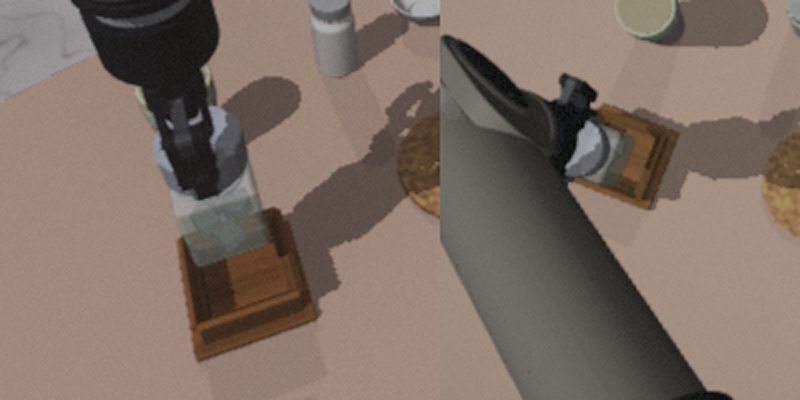

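Run:
```python
from h import *
T=r.get_obs()["tcp_pos"];zb=T[2]-.094
im,_=viewer.grab_frame("side");big=cv2.resize(im[168:328,80:240],None,fx=4,fy=4,interpolation=cv2.INTER_CUBIC)
for yaw,col in((67.5,(0,255,0)),(61.5,(255,0,0))):
    a=np.radians(yaw)
    for z in(zb,zb+.082):
        pts=[]
        for sx,sy in((1,1),(1,-1),(-1,-1),(-1,1)):
            p=[T[0]+.032*(sx*np.cos(a)-sy*np.sin(a)),T[1]+.032*(sx*np.sin(a)+sy*np.cos(a)),z]
            u,v=proj("side",p);pts.append([(u-80+.5)*4,(v-168+.5)*4])
        cv2.polylines(big,[np.int32(pts)],True,col,1)
cv2.imwrite("pics/f.png",cv2.resize(big,(600,600))[:,:,::-1])
```

```text
(no output)
```

View pics/f.png

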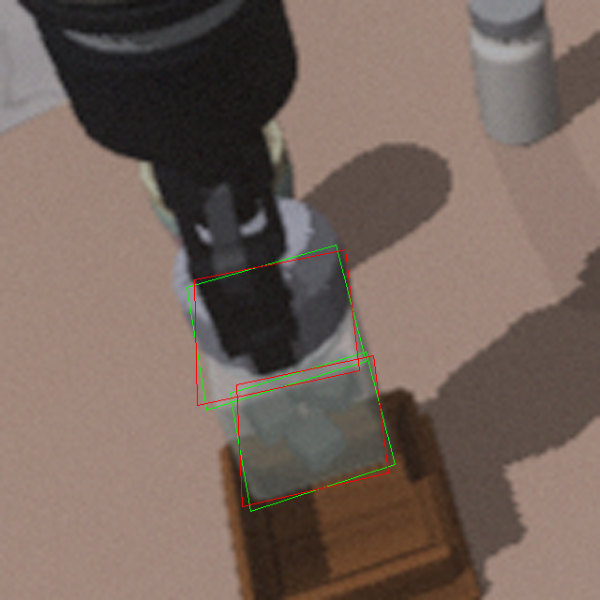

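```bash
python3 -m pendant '[0,15,1.4,-0.8,0, 0,20,0,0,0, 0,15,0,0,0, 0,5,0,0,0, 0,0,0,0,0]'; python3 -c "
from h import *
go([.549,.2485,.102],-22.5)"; python3 -m pendant '[0,7,0,0,0, 0,7,0,0,0, 0,6,0,0,0, 0,6,0,0,0, 0,4,0,0,0, 0,0,0,0,0]';python3 -c "
from h import *
go([.549,.2485,.102],-22.5)"
```

```text
clock: 9.18
tcp_pos: [0.5488, 0.2495, 0.1518]
orientation: [1.492, 0.997, -1.493]
contact_force: [0.2, -0.4, -6.9]
grip_width: 0.0628
clk 9.18 p [0.5488 0.2495 0.1518] toolx [-0.001 -0.    -1.   ] y [ 0.924 -0.383 -0.001] z [-0.383 -0.924  0.   ] yawy -22.5 j [-0.15  0.49 -0.5   1.78  0.29  0.94 -1.17] w 0.0628 F [ 0.2 -0.4 -6.9] M [-0.  0. -0.]
shift [49.8  0.6  0.8]
turn about x (rad):  -0.0
clock: 9.93
tcp_pos: [0.5488, 0.2493, 0.1219]
orientation: [1.492, 0.997, -1.493]
contact_force: [0.3, 0.8, -6.8]
grip_width: 0.0628
clk 9.93 p [0.5488 0.2493 0.1219] toolx [-0.001 -0.    -1.   ] y [ 0.924 -0.383 -0.   ] z [-0.383 -0.924  0.001] yawy -22.5 j [-0.16  0.53 -0.49  1.8   0.31  0.89 -1.19] w 0.0628 F [ 0.3  0.8 -6.8] M [ 0.05 -0.   -0.02]
shift [19.9  0.5  0.7]
turn about x (rad):  -0.0
```

```bash
python3 -m pendant '[0,6,0.5,0.6,0, 0,6,0,0,0, 0,4,0,0,0, 0,2,0,0,0, 0,0,0,0,0]';python3 -m pendant '[0,1.5,0,0,0, 0,1.5,0,0,0, 0,0,0,0,0]'
```

```text
clock: 10.55
tcp_pos: [0.5492, 0.2487, 0.1042]
orientation: [1.492, 0.997, -1.493]
contact_force: [-0.3, 0.1, -7.1]
grip_width: 0.0626
clock: 10.92
tcp_pos: [0.5498, 0.2489, 0.1021]
orientation: [1.494, 0.996, -1.491]
contact_force: [-1.1, -0.8, 1.2]
grip_width: 0.0626
```

```bash
python3 -m pendant '[85,0,0,0,0, 85,0,0,0,0, 85,0,0,0,0, 85,0,0,0,0, 85,-6,0,0,0, 85,0,0,0,0]'
python3 - <<'E'
from h import *
go([.549,.2485,.107],-22.5)
im,D=viewer.grab_frame("side")
v,u=np.mgrid[:384,:512]; P=deproj("side",np.c_[u.ravel(),v.ravel()],D.ravel()).reshape(384,512,3)
m=(D>0)&(np.hypot(P[...,0]-.549,P[...,1]-.2485)<.036)&(P[...,2]>.118)&(P[...,2]<.136);print(m.sum(),np.median(P[m][:,2]),cv2.minEnclosingCircle((P[m][:,:2]*1000).astype(np.float32)))
save("g",im[168:318,80:230],4)
E
```

```text
clock: 11.68
tcp_pos: [0.5497, 0.249, 0.108]
orientation: [1.494, 0.997, -1.491]
contact_force: [-0.2, -0.2, 0.2]
grip_width: 0.0851
clk 11.68 p [0.5497 0.249  0.108 ] toolx [ 0.001  0.001 -1.   ] y [ 0.924 -0.383  0.001] z [-0.383 -0.924 -0.001] yawy -22.5 j [-0.17  0.55 -0.48  1.81  0.32  0.86 -1.2 ] w 0.0851 F [-0.2 -0.2  0.2] M [-0.02 -0.05  0.  ]
shift [ 1.  -0.4  0.7]
turn about x (rad):  -0.0
473 0.13258162403295404 ((548.3138427734375, 247.04110717773438), 32.72184753417969)
```

View pics/g.png

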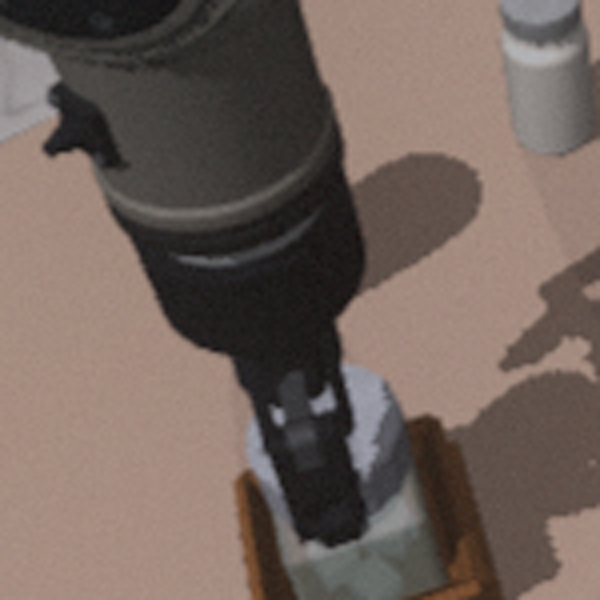

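```bash
python3 -m pendant '[0,0,0,0.5,0, 0,0,0,0,0, 0,0,0,0,0, 0,0,0,0,0, 0,0,0,0,0]' 110; python3 -m pendant '[0,0,0,0,-0.18, 0,0,0,0,-0.18]';python3 -c "
from h import *
go([.549,.2485,.107])";  python3 -m pendant '[0,0,0,0,-0.18, 0,0,0,0,-0.18,0,0,0,0,0]'; python3 -c "
from h import *
go([.549,.2485,.107])"
```

```text
clock: 12.35
tcp_pos: [0.5497, 0.2481, 0.1084]
orientation: [1.493, 0.996, -1.492]
contact_force: [-2.2, -1.2, 8.4]
grip_width: 0.0613
clock: 12.6
tcp_pos: [0.5506, 0.2495, 0.1085]
orientation: [1.235, 1.195, -1.228]
contact_force: [1.1, 3.5, 1.9]
grip_width: 0.0613
clk 12.6 p [0.5506 0.2495 0.1085] toolx [ 0.003  0.003 -1.   ] y [ 1.    -0.03   0.003] z [-0.03  -1.    -0.003] yawy -1.7 j [-0.1   0.56 -0.57  1.81  0.38  0.88 -0.88] w 0.0613 F [1.1 3.5 1.9] M [ 0.53 -0.48 -0.83]
shift [ 1.5 -1.6  1. ]
clock: 12.98
tcp_pos: [0.5497, 0.2496, 0.1084]
orientation: [0.965, 1.347, -0.961]
contact_force: [-0.6, 0.8, 7.4]
grip_width: 0.0613
clk 12.97 p [0.5497 0.2496 0.1084] toolx [ 0.002  0.002 -1.   ] y [0.946 0.324 0.002] z [ 0.324 -0.946 -0.002] yawy 18.9 j [-0.05  0.59 -0.65  1.8   0.44  0.9  -0.57] w 0.0613 F [-0.6  0.8  7.4] M [0.21 0.09 0.15]
shift [ 1.4 -1.   0.8]
```

```bash
python3 -m pendant '[0,0,0,0,-0.18, 0,0,0,0,-0.18,0,0,0,0,-0.18, 0,0,0,0,-0.18,0,0,0,0,-0.18, 0,0,0,0,-0.18,0,0,0,0,-0.18,0,0,0,0,-0.16,0,0,0,0,0]'
python3 - <<'E'
from h import *
go([.549,.2485,.107])
im,D=viewer.grab_frame("side")
save("i",im[168:318,80:230],4)
E
```

```text
clock: 14.1
tcp_pos: [0.5497, 0.2493, 0.1084]
orientation: [-0.138, 1.565, 0.141]
contact_force: [-0.3, 0.0, 7.2]
grip_width: 0.0616
clk 14.1 p [0.5497 0.2493 0.1084] toolx [ 0.001  0.002 -1.   ] y [-0.177  0.984  0.002] z [0.984 0.177 0.002] yawy 100.2 j [ 0.16  0.7  -0.97  1.79  0.68  1.02  0.67] w 0.0616 F [-0.3  0.   7.2] M [0.19 0.2  0.07]
shift [ 1.4 -0.6 -0.8]
```

View pics/i.png

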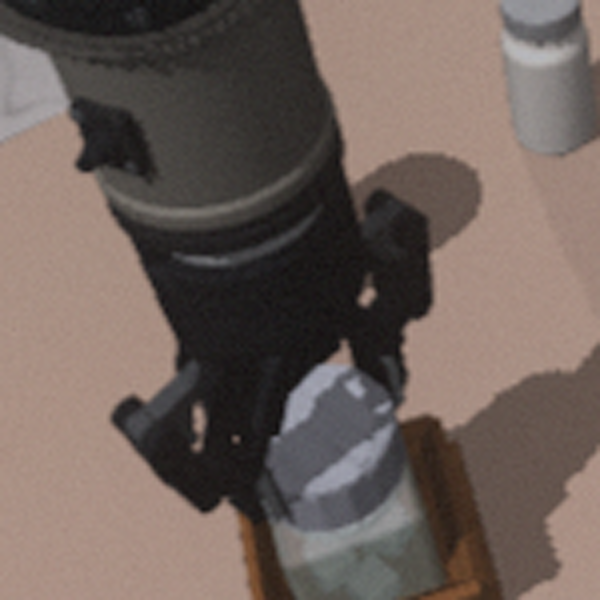

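```bash
python3 -m pendant '[0,-2,0,0,0, 0,-3,0,0,0, 0,-3,0,0,0, 0,0,0,0,0]'; python3 -m pendant '[0,-6,0,0,0, 0,-6,0,0,0, 0,0,0,0,0]'
```

```text
clock: 14.65
tcp_pos: [0.5491, 0.2482, 0.1155]
orientation: [-0.138, 1.566, 0.138]
contact_force: [0.4, -0.2, -1.3]
grip_width: 0.0612
clock: 15.02
tcp_pos: [0.5494, 0.2485, 0.128]
orientation: [-0.138, 1.565, 0.139]
contact_force: [-0.2, -0.5, -0.5]
grip_width: 0.0616
```

```bash
python3 -m pendant '[0,-20,0,0,0, 0,-22,0,0,0, 0,-20,0,0,0, 0,0,-12,-5,0, 0,0,-24,-9,0, 0,0,-26,-10,0, 0,0,-26,-10,0, 0,0,-26,-10,0, 0,0,-26,-10,0, 0,0,-26,-10,0, 0,0,-26,-9,0, 0,0,-26,-9,0, 0,0,-20,-7,0, 0,0,-6,-2,0, 0,0,0,0,0]'
python3 - <<'E'
from h import *
go([.503,-.008,.0165])
im,D=viewer.grab_frame("side")
P=deproj("side",np.c_[np.mgrid[:384,:512][1].ravel(),np.mgrid[:384,:512][0].ravel()],D.ravel()).reshape(384,512,3)
m=(np.hypot(P[...,0]-.549,P[...,1]-.2485)<.03)&(P[...,2]>.06)&(P[...,2]<.2);print("neck z",np.percentile(P[m][:,2],[50,98]))
save("j",im[100:380,100:380],2)
E
```

```text
clock: 16.9
tcp_pos: [0.5019, -0.0083, 0.1891]
orientation: [-0.138, 1.567, 0.138]
contact_force: [-0.1, 0.1, 0.6]
grip_width: 0.0612
clk 16.9 p [ 0.5019 -0.0083  0.1891] toolx [-0. -0. -1.] y [-0.174  0.985 -0.   ] z [ 0.985  0.174 -0.   ] yawy 100.0 j [ 0.8   0.47 -1.13  1.95  0.5   1.04  1.19] w 0.0612 F [-0.1  0.1  0.6] M [ 0.05 -0.02 -0.02]
shift [1.726e+02 1.000e-01 1.200e+00]
neck z [0.12664454 0.13052181]
```

View pics/j.png

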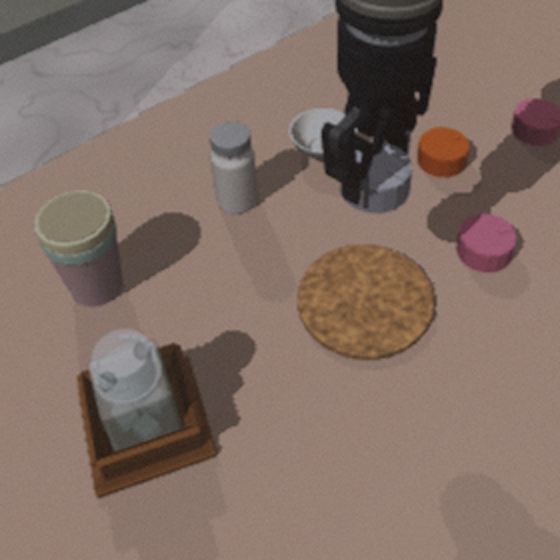

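The canister stands open in the holder at (135,390), and the cap is in the gripper at (375,180), above and behind the trivet in the image. I'll lower it now.

```bash
python3 -m pendant '[0,25,0,1,0, 0,35,0,0,0, 0,35,0,0,0, 0,30,0,0,0, 0,20,0,0,0, 0,12,0,0,0, 0,6,0,0,0, 0,0,0,0,0]'; python3 -m pendant '[0,2,0,0,0, 0,2,0,0,0, 0,2,0,0,0, 0,2,0,0,0, 0,0,0,0,0]'
```

```text
clock: 17.95
tcp_pos: [0.5034, -0.0074, 0.0265]
orientation: [-0.139, 1.566, 0.139]
contact_force: [0.1, 0.6, -1.3]
grip_width: 0.0615
clock: 18.58
tcp_pos: [0.5031, -0.0078, 0.0181]
orientation: [-0.138, 1.567, 0.138]
contact_force: [1.0, -0.3, -0.9]
grip_width: 0.0612
```

```bash
python3 -m pendant '[0,1,0,0,0, 0,0,0,0,0]';python3 -m pendant '[0,1,0,0,0, 0,0,0,0,0]'
```

```text
clock: 18.82
tcp_pos: [0.5032, -0.0077, 0.0173]
orientation: [-0.138, 1.566, 0.138]
contact_force: [-0.3, -0.5, -2.1]
grip_width: 0.0611
clock: 19.08
tcp_pos: [0.5033, -0.0077, 0.0165]
orientation: [-0.139, 1.566, 0.138]
contact_force: [-0.4, -1.4, 2.1]
grip_width: 0.0616
```

```bash
python3 -m pendant '[0,0.6,0,0,0, 0,0,0,0,0]' && python3 -m pendant '[85,0,0,0,0, 85,0,0,0,0, 85,0,0,0,0, 85,0,0,0,0, 85,-15,0,0,0, 85,-30,0,0,0, 85,-45,0,0,0, 85,-60,0,0,0, 85,-50,0,0,0, 85,0,-40,-40,0, 85,0,-40,-40,0, 85,0,-40,-40,0,85,0,-40,-40,0, 85,0,0,0,0, 85,0,0,0,0]' 20
python3 - <<'E'
from h import *
go([.5,-.008,.2])
ims=[]
for c in("side","top"):
    im,D=viewer.grab_frame(c);ims.append(im)
    v,u=np.mgrid[:384,:512];P=deproj(c,np.c_[u.ravel(),v.ravel()],D.ravel()).reshape(384,512,3)
    m=(D>0)&(np.hypot(P[...,0]-.503,P[...,1]+.008)<.07)&(P[...,2]>.033)&(P[...,2]<.1);q=P[m]
    if len(q)>20: print(c,len(q),np.percentile(q[:,2],[5,50,95]),cv2.minEnclosingCircle((q[:,:2]*1000).astype(np.float32)))
    for n in("cups","bowl","shaker"):
        for k in nets.look_for(n,c)[:1]: print(n,k["score"],np.round(k["location"],3))
save("k",np.hstack([ims[0][100:380,100:380],ims[1][100:380,130:410]]),1.4)
E
```

```text
clock: 19.32
tcp_pos: [0.5033, -0.0077, 0.0164]
orientation: [-0.139, 1.566, 0.138]
contact_force: [-3.9, -2.2, 10.1]
grip_width: 0.0616
clock: 21.2
tcp_pos: [0.3739, -0.193, 0.2163]
orientation: [-0.138, 1.566, 0.138]
contact_force: [0.5, -0.1, -0.6]
grip_width: 0.0853
clk 21.2 p [ 0.3739 -0.193   0.2163] toolx [ 0.001 -0.001 -1.   ] y [-0.175  0.985 -0.001] z [0.985 0.175 0.   ] yawy 100.1 j [ 1.48  0.28 -1.28  2.09  0.32  1.    1.78] w 0.0853 F [ 0.5 -0.1 -0.6] M [-0.01 -0.02 -0.04]
shift [ 16.3 160.1 156.5]
side 628 [0.03771802 0.04096678 0.04280253] ((502.8731689453125, -7.633113384246826), 33.05415725708008)
cups 0.91 [0.704 0.201 0.109]
bowl 0.88 [ 0.73  -0.15   0.027]
shaker 0.8 [0.703 0.007 0.074]
top 491 [0.03690258 0.04053717 0.04435668] ((504.48675537109375, -7.400903701782227), 32.53464889526367)
cups 0.65 [0.724 0.19  0.117]
bowl 0.6 [ 0.719 -0.147  0.013]
shaker 0.66 [0.718 0.    0.108]
```

View pics/k.png

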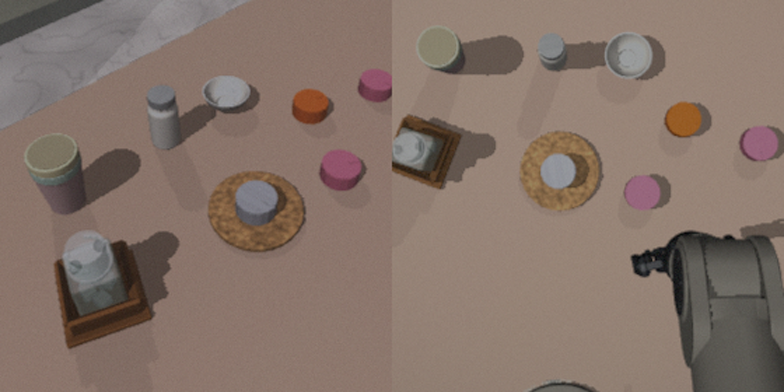

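The cap lies flat at the centre of the trivet with its top at z = 0.040. The canister stands open in the holder, the bystanders have not moved, and the arm is clear.

```bash
python3 -c "
from h import *
print(r.hand_in())"
```

```text
the job is handed in; nothing more can be done
None
```

The job is done and handed in at about 21 s on the robot clock, well under the 54 s limit.

**What I did:**
- Carried the closed canister by its cap into the wooden holder and let go. The cap top then read 0.1326 m, which matches a fully seated canister.
- Gripped the cap again and broke it loose with a counter-clockwise twist. The moment about the vertical axis peaked at about 0.8 N m in the readings, then dropped to near zero.
- Spun the cap on to about 2.14 rad of wrist turn and lifted it off. The force afterwards was about the cap's own weight.
- Set it down on the trivet with about 10 N of downward force, opened the fingers and moved the arm away.

**Last checks, from both cameras:**
- **Cap:** flat, its top at z ≈ 0.040–0.041 m. Its centre is about 1.5 mm or less from my estimate of the trivet centre, so it is wholly on the trivet.
- **Canister:** standing open in the holder.
- **Cups, bowl, shaker:** within about 5 mm of the first readings, which is about the network's accuracy. The orange and pink look-alikes were left alone.

**One disagreement:** before lowering, the side-view outline suggested the canister was turned about 62°, while the top view and the grip on the cap's facets gave 67–69°. I used the latter, and it went in without noticeable side force.

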